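# Set the length stop to the pointer and wedge it fast

## Robot

A 6-joint arm with a two-finger parallel gripper is mounted at the origin on the work surface; the furniture and walls round the work are solid. World frame = base frame: x ahead of the robot, y to its left, z up, the work surface at z = 0. Lengths are in mm, angles in rad, forces in N, time in s.
With the tool pointing down it reaches from about 350 to 775 mm from the base axis. Payload 7.3 kg.
Tool frame: the origin (TCP) lies midway between the tips of the shut fingers; the grasp point (between the pads) lies 19 mm behind it (grasp_offset is the z of the grasp point in the tool frame, in mm); z points along the fingers, y is the direction in which the jaws open and shut (so a half turn about z gives the same grasp; the last joint's range is limited). The gripper opens to 92 mm and grips with 3 to 60 N. Pads are 19 mm wide; open, the fingers measure 130 mm over their backs; the gripper's body (75 mm by 190 mm) begins 47 mm behind the grasp point.
Start: joints at [1.029, 0.342, 1.524, -0, 1.275, -0.146], TCP at [202.399, 484.437, 226.741] pointing down, gripper open.
Joint ranges: [-2.53, 2.53], [-0.77, 2.02], [0.04, 2.7], [-1, 4.14], [0.28, 2.66], [-3.11, 3.11]. Speed limits (rad/s): [2.57, 2.57, 3.14, 3.14, 3.14, 3.14].

## Interface

Orientations are given as [roll, pitch, yaw] about the fixed x, y, z axes, in that order (R = Rz(yaw) Ry(pitch) Rx(roll)).
In Python, from plant import get_obs, capture, camera_model, close_job, boxes_of, regions_of, place_of, grasp_offset gives the robot as it stands. The module is installed in compiled form; this text tells all that it offers.
- The arm moves only by the tool send_rows, never from a script. Its argument "targets" is a list that holds one entry, the list of rows, each a list of 7 numbers: the turn, a rotation vector about the tool's x, y, z in degrees, then the shift along the tool's x, y, z in mm, then the closure, from -1 (fully open) to 1 (shut). A call has 1 to 5 rows; each row is the pose to reach, as a shift and turn from the pose commanded when the call began, along the tool's axes at that moment; what a row does not reach only later rows make up. A row lasts 1/12 s, in which the tool goes at most 41.7 mm and 7.16 degrees, less where a joint would pass 70% of its speed; a pose out of reach is approached as far as the arm can. A call with a gripper value outside its range is refused whole. The fingers move at their own pace and stop on an object; the grip force is fixed at half the most. Time passes only in rows, so rows that repeat a pose let the fingers close. It gives the time, the measured TCP pose, the force and the opening at its end, in the units of the state.
- get_obs(): the state, without advancing time (a new reading comes with each control period).
- capture(name): name is "scene" or "top"; returns the picture (384x512x3 uint8, red, green, blue); there is no depth.
- camera_model(name): a dict with "K" (3x3 intrinsics, pixels), "k1" (the pictures are not rectified: a ray, as slopes to the right and down, at radius r is drawn at 1 + k1 r^2 times it, then the intrinsics apply), "world_to_cam" (4x4, takes a point from world to camera coordinates). Camera axes: x right, y up, looking along -z (the intrinsics and any distortion apply to the point x, -y, -z); pixel columns grow to the right and rows downward; lengths in mm; the calibration is good to about 2 mm. A picture is of the moment at which its call begins. camera_model takes no time and is no camera call.
- close_job(): hands the job in, once; it reports no verdict.
Trained networks look in the newest picture that a camera, given by its name, has taken for a name from the list of things; names that differ only in an ending like _2 or _b are one class to them, and where a whole thing is asked for, a point or a joint stands for the part that bears it (a point fixed in the world has none). Each returns a list of dicts, best first, with "conf" (0 to 1); they miss things now and then, are a little off and sometimes report something else, mostly with a low value. They report only what shows in the picture. A call takes as long as a camera call.
- boxes_of(label, camera): "location" ([row, column] in pixels, amid what is visible of it).
- regions_of(label, camera): "region" (384x512 bool, what is visible of it) and "location" ([row, column] in pixels, amid what is visible of it).
- place_of(label, camera): "location" ([row, column] in pixels: a listed point, or the origin of a listed thing).
The state is a dict: "time": time; "joint_positions": joint angles; "dq": joint speeds; "tau": joint torques, N m; "tool_pos": TCP position; "tcp_rot": TCP orientation; "contact_force": force on the tool from outside, world axes, zero at the start; "moment": the same for the moment, N m; "grip_width": finger opening in mm.
Only numpy, scipy, OpenCV 4.12 (cv2) and the standard library are available. Lean on these libraries where they do the work, as an engineer would, in place of code of your own. Each camera call takes 0.05 s, during which the arm holds its last target.

## Task

Set this bench length stop: slide the stiff dark steel bar along its guide by the black post until the white line across the bar stands level with the tip of the red pointer, creeping up to it and not running past. Then slide the brass wedge in under the bridge by its orange thumb tab until it jams and holds the bar fast: press it home firmly, but stop when it bites and do not force it. Leave the electrode, the mould core and the loupe where they are.

Things in the scene. Friction and masses are not known exactly. Their poses are not given: they have to be found in the camera images.
- stop_fixture: Blue base plate, 100 mm (its x) by 235 mm (its y, -130 to +105), 14 mm thick, screwed down, with two steel rails along y (outer edges x = +-23, tops z = 25 mm) and an aluminium bridge over the bar (x = +-26, y = +-25.5, top z = 59 mm). Origin: underside, below the bridge's middle; z up. The bar slides along its +y, the wedge goes in along its +x.
- stop_bar: Dark steel bar 24 mm wide in the rails, top at z = 30 mm (up to 0.8 mm more or less, unseen), brass stop plate 50 mm high at its +y end, black post at its -y end. Axes as the fixture; slides only along +y, 60 mm in all, against about 6 N, and stays where left. Origin: on the fixture's origin when fully back, so its y in the fixture frame is the travel (0 to 10 mm at the start).
- bar_line (a point): Middle of the white line across the bar's top (1.8 mm wide); it moves with the bar.
- bar_grip (a point): Middle of the top of the bar's black post, 24 mm (fixture x) by 18 mm (fixture y), standing from z = 30 to z = 65 mm. Move the bar by pinching the post or by pushing its -y face, 9 mm behind this point.
- red_pointer: Red pointer clipped to the far (+x) rail, fixed, 33 mm high, same axes as the fixture. Origin on the fixture's centre line (x = 0) at the pointer's y.
- pointer_tip (a point): Tip of the red pointer, beside the bar's edge, 30 mm high. The bar is on the mark when bar_line and pointer_tip have the same y in the fixture's frame; at the start the line is 15 to 47 mm short of it (at lower y).
- thumb_wedge: Brass wedge 26 mm wide, captive under the bridge, orange thumb tab at its thick end. Slides along the fixture's +x, sinking 0.14 mm per mm, against 2 N, until its underside jams on the bar. Origin: on the fixture's origin at travel 0; starts at -10 to 0, jams somewhere between 13 and 27 mm (unseen). Then resistance climbs steeply. A push of 12 to 22 N jams it; over about 30 N scores the bar.
- wedge_tab (a point): Middle of the tab's outer (-x) face, 60 mm up. The tab is 32 mm wide (fixture y), 10 mm thick (x; this point is on its outer face) and reaches from z = 33 to 75 mm. Push this face along the fixture's +x. It stands outside the base's -x edge; the bench there is free. Friction holds the jammed wedge when let go.
- copper_electrode: Bystander: copper electrode, 31 x 30 x 36 mm, standing beyond the fixture. Origin: middle of its underside.
- steel_core: Bystander: grey steel mould core, 43 x 64 x 47 mm, standing beyond the fixture. Origin: middle of its underside.
- loupe: Bystander: black loupe, 34 mm across, 32 mm high, standing near the tab. Origin: middle of its underside.

How it is judged (in metres and radians):
On the way, in this order (a step that is already met when the one before it is completed fails the run):
1. the bar's line stands at the pointer (within 2.5 mm) with the wedge still loose (y of bar_line in the frame of pointer_tip between -0.0025 and 0.0025 m and linear speed of stop_bar below 0.005 m/s and contact force between thumb_wedge and stop_bar below 1 N), for 0.3 s.
2. the wedge jams on the bar (contact force between thumb_wedge and stop_bar above 9 N), for 0.2 s.
At the end, for the whole second after the job is handed in: The white line is within 2.5 mm of the pointer's tip along the bar; the wedge, let go, still presses on the bar with more than 8 N; both are at rest (y of bar_line in the frame of pointer_tip between -0.0025 and 0.0025 m and contact force between thumb_wedge and stop_bar above 8 N and linear speed of each of stop_bar, thumb_wedge below 0.005 m/s); the robot touches nothing.
It fails at once if the line runs past the pointer by more than 5 mm (y of bar_line in the frame of pointer_tip above 0.005 m).
It fails at once if the wedge is forced: it presses on the bar with more than 45 N (contact force between thumb_wedge and stop_bar above 45 N).
It fails at once if a bystander is moved by more than 15 mm (distance of any of copper_electrode, steel_core, loupe from where it was at the start of the episode above 0.015 m).
It also fails if it takes over 45 s, if anything falls off the work surface, if the arm or the gripper's body presses on something with over 40 N, if the wrist force passes 120 N, or if a joint passes its speed limit or range.

## Working session

There is one attempt and no reset: what is moved stays moved. The work goes in short steps, Python scripts to look and compute and a tool call to move; the robot and the scene stay as the last step left them, time stands still between calls to the robot, and variables do not carry over. Pictures are saved under pics/ and viewed, and the job is handed in when it is done.

Besides the shell and the picture viewer there is one more tool, called as name(argument=value, ...) on one line, values as JSON. send_rows: Moves the arm, as the interface text tells. Its arguments: {"type":"object","properties":{"targets":{"type":"array","items":{"type":"array","items":{"type":"array","items":{"type":"number"}}}}},"required":["targets"]}

```bash
mkdir -p pics; cat > h.py <<'E'
import numpy as np, cv2
from plant import *
from scipy.spatial.transform import Rotation as Ro
def save(n,f):
    im=capture(n); cv2.imwrite('pics/'+f,im[:,:,::-1]); return im
def ray(cam,rc):
    m=camera_model(cam);K=np.array(m['K']);k=m['k1']
    a=(rc[1]-K[0,2])/K[0,0]; b=(rc[0]-K[1,2])/K[1,1]
    rd=np.hypot(a,b); r=rd
    for _ in range(50): r=rd/(1+k*r*r)
    s=r/rd if rd>0 else 1
    T=np.array(m['world_to_cam']);R=T[:3,:3]
    d=R.T@np.array([a*s,-b*s,-1.]); o=-R.T@T[:3,3]
    return o,d/np.linalg.norm(d)
def atz(cam,rc,z):
    o,d=ray(cam,rc); return o+d*(z-o[2])/d[2]
def tri(rc1,rc2,c1='scene',c2='top'):
    o1,d1=ray(c1,rc1);o2,d2=ray(c2,rc2)
    A=np.c_[d1,-d2]; t=np.linalg.lstsq(A,o2-o1,rcond=None)[0]
    p,q=o1+t[0]*d1,o2+t[1]*d2
    return (p+q)/2,np.linalg.norm(p-q)
def proj(cam,p):
    m=camera_model(cam);K=np.array(m['K']);T=np.array(m['world_to_cam'])
    c=T[:3,:3]@np.asarray(p,float)+T[:3,3]; a,b=c[0]/-c[2],-c[1]/-c[2]; f=1+m['k1']*(a*a+b*b)
    return np.array([K[1,1]*b*f+K[1,2],K[0,0]*a*f+K[0,2]])
E
python3 - <<'E'
from h import *
np.set_printoptions(precision=1,suppress=True)
save('scene','s0.png');save('top','t0.png')
for c in('scene','top'):
    m=camera_model(c);T=np.array(m['world_to_cam']);print(c,-T[:3,:3].T@T[:3,3],m['K'][0][0])
L={}
for l in ['stop_fixture','bar_line','bar_grip','pointer_tip','wedge_tab','thumb_wedge','stop_bar','copper_electrode','steel_core','loupe']:
    for c in('scene','top'):
        r=place_of(l,c); L[l,c]=r
        print(l,c,[(np.round(x['location'],1),round(x['conf'],2)) for x in r[:2]])
    if L[l,'scene'] and L[l,'top']: print('  ',*tri(L[l,'scene'][0]['location'],L[l,'top'][0]['location']))
print(get_obs(),grasp_offset)
E
```

```text
scene [  93.3 -378.9  649.4] 466.2686449675403
top [540.8  25.6 933.9] 353.51087533819265
stop_fixture scene [(array([260.3, 260.9]), 0.6), (array([229.4, 225.2]), 0.25)]
stop_fixture top [(array([204.9, 271.2]), 0.6)]
   [568.2 -41.8  -7.9] 0.6058416211309516
bar_line scene [(array([242.4, 232.8]), 0.68)]
bar_line top [(array([209.3, 253.3]), 0.93)]
   [554.3   9.   20.6] 5.729522416720811
bar_grip scene [(array([257.2, 317.3]), 0.65)]
bar_grip top [(array([200.7, 314.4]), 0.76)]
   [ 577.4 -147.2   61.9] 6.877119031249472
pointer_tip scene [(array([229.4, 227.6]), 0.57), (array([265. , 261.2]), 0.5)]
pointer_tip top [(array([204.2, 240. ]), 0.46)]
   [570.6  40.   22.9] 2.845191474253643
wedge_tab scene [(array([268.2, 236.8]), 0.72)]
wedge_tab top [(array([239.7, 276.4]), 0.48)]
   [481.9 -51.1  56.7] 5.944649717584246
thumb_wedge scene [(array([262.7, 259.2]), 0.65)]
thumb_wedge top [(array([210.6, 270.5]), 0.62)]
   [555.4 -42.4  -3. ] 8.320097560511943
stop_bar scene [(array([261.1, 260.5]), 0.87), (array([268.2, 237.8]), 0.68)]
stop_bar top [(array([207.7, 272.2]), 0.58)]
   [
[... 190 characters left out ...]
el_core scene [(array([242.4, 334. ]), 0.83), (array([259. , 258.2]), 0.75)]
steel_core top [(array([161.4, 307. ]), 0.95), (array([203. , 238.9]), 0.74)]
   [ 681.  -135.6    4.6] 5.778049847514782
loupe scene [(array([278.5, 184.4]), 0.6)]
loupe top [(array([251.5, 241.2]), 0.54)]
   [446.7  38.8  -0.7] 1.2013689710764763
{'time': 1.1, 'joint_positions': array([ 1. ,  0.3,  1.5,  0. ,  1.3, -0.1]), 'dq': array([ 0., -0., -0., -0., -0., -0.]), 'tau': array([ -0. , -43.1, -24.4,   0.1,   0. ,   0. ]), 'tool_pos': array([202.4, 484.4, 226.7]), 'tcp_rot': array([3.1, 0. , 2.7]), 'contact_force': array([ 0.6, -0.8, -0.1]), 'moment': array([ 0.,  0., -0.]), 'grip_width': 91.49548921180063} -18.8
```

```bash
python3 - <<'E'
import cv2
for n,(r0,r1,c0,c1) in {'s0':(170,330,140,380),'t0':(130,290,190,390)}.items():
    im=cv2.imread(f'pics/{n}.png'); cv2.imwrite(f'pics/{n}z.png',cv2.resize(im[r0:r1,c0:c1],None,fx=3.3,fy=3.3,interpolation=cv2.INTER_CUBIC))
E
```

```text
(no output)
```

View pics/s0z.png

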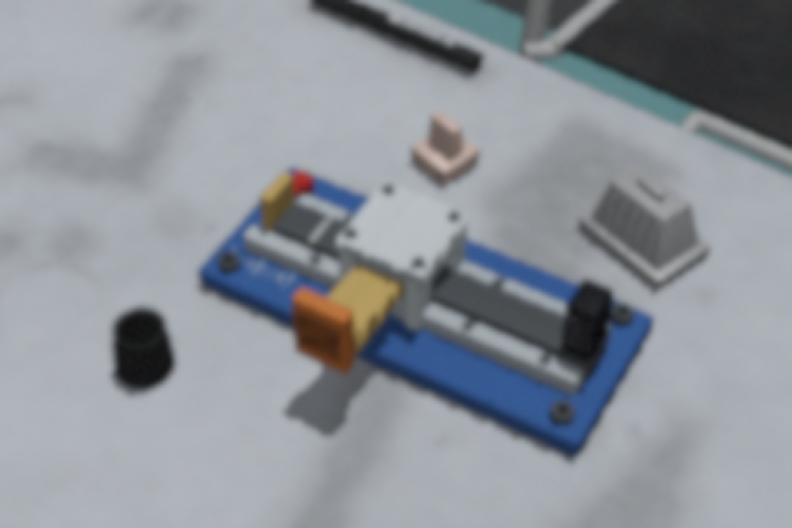

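View pics/t0z.png

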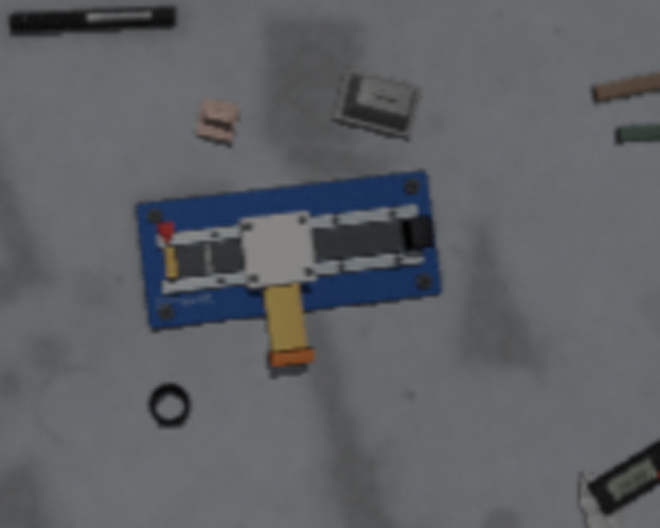

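View pics/t0.png

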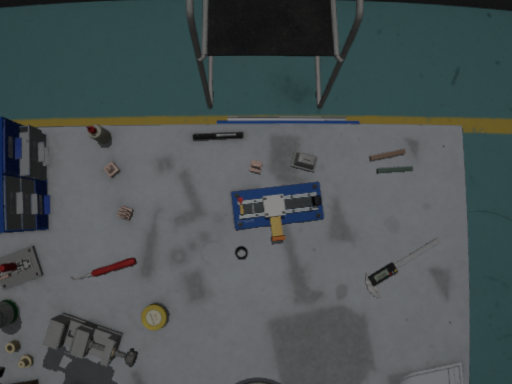

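The scene view shows the blue fixture with the orange tab toward the robot. The post is on the right, around (257,317), and the red pointer on the left, around (226,231). The loupe stands left of the tab. Next I'll fit the fixture pose from the blue plate.

```bash
cat > fit.py <<'E'
from h import *
from scipy.optimize import least_squares
np.set_printoptions(precision=1,suppress=True)
C=np.array([[-50,-130],[50,-130],[50,105],[-50,105]])
def blue(im):
    h=cv2.cvtColor(im,cv2.COLOR_RGB2HSV)
    m=((h[...,0]>100)&(h[...,0]<125)&(h[...,1]>120)&(h[...,2]>50)).astype(np.uint8)
    n,l,s,c=cv2.connectedComponentsWithStats(m)
    # component nearest the fixture
    k=max(range(1,n),key=lambda i:s[i,4] if abs(c[i][0]-265)<70 and abs(c[i][1]-235)<60 else 0)
    return (l==k).astype(np.uint8)
obs={}
for c in('top','scene'):
    m=blue(cv2.imread('pics/%s0.png'%c[0])[:,:,::-1].copy())
    ct=max(cv2.findContours(m,cv2.RETR_EXTERNAL,cv2.CHAIN_APPROX_NONE)[0],key=len)
    hull=cv2.convexHull(ct)[:,0,:]
    W=np.array([atz(c,(v,u),14)[:2] for u,v in hull],np.float32)
    r=cv2.minAreaRect(W); print(c,m.sum(),r)
    y=r[2]
# top-based fit
E
python3 fit.py
```

```text
top 1101 ((566.657958984375, -55.453460693359375), (97.82450103759766, 231.114990234375), 6.122591495513916)
scene 1276 ((564.4010009765625, -115.63803100585938), (100.16432189941406, 123.96404266357422), 6.531878471374512)
```

```bash
cat > fit2.py <<'E'
from h import *
np.set_printoptions(precision=1,suppress=True)
a=np.radians(6.3)
X=np.array([np.cos(a),np.sin(a),0]);Y=np.array([-X[1],X[0],0]);O=np.array([565.5,-43.,0])
def w(p): return O+p[0]*X+p[1]*Y+np.array([0,0,p[2]])
def f(P): d=np.asarray(P)-O; return np.array([d@X,d@Y,d[2]])
E
python3 - <<'E'
from fit2 import *
import cv2
im=cv2.imread('pics/s0.png')[:,:,::-1].copy()
h=cv2.cvtColor(im,cv2.COLOR_RGB2HSV)
m=((h[...,0]>100)&(h[...,0]<125)&(h[...,1]>120)&(h[...,2]>50)).astype(np.uint8)
m[:200]=0;m[310:]=0;m[:,:190]=0;m[:,345:]=0
p=cv2.convexHull(cv2.findNonZero(m))[:,0]
r=cv2.minAreaRect(np.array([atz('scene',(v,u),14)[:2] for u,v in p],np.float32));print(r)
# overlays
for c in('scene','top'):
    im=cv2.imread(f'pics/{c[0]}0.png');s=3.3
    r0,r1,c0,c1=(170,330,140,380) if c=='scene' else (130,290,190,390)
    z=cv2.resize(im[r0:r1,c0:c1],None,fx=s,fy=s,interpolation=cv2.INTER_CUBIC)
    def P(p): q=proj(c,w(p)); return (int((q[1]-c0+.5)*s),int((q[0]-r0+.5)*s))
    for zz in(14,):
        L=[(-50,-130,zz),(50,-130,zz),(50,105,zz),(-50,105,zz)]
        for i in range(4): cv2.line(z,P(L[i]),P(L[(i+1)%4]),(0,255,255),1)
    L=[(-26,-25.5,59),(26,-25.5,59),(26,25.5,59),(-26,25.5,59)]
    for i in range(4): cv2.line(z,P(L[i]),P(L[(i+1)%4]),(0,0,255),1)
    cv2.imwrite(f'pics/{c[0]}0o.png',z)
D={'bar_line':[(242.4,232.8),(209.3,253.3),30],'bar_grip':[(257.2,317.3),(200.7,314.4),65],'pointer_tip':[(229.4,227.6),(204.2,240.),30],'wedge_tab':[(268.2,236.8),(239.7,276.4),60],'loupe':[(278.5,184.4),(251.5,241.2),0]}
for k,(s,t,z) in D.items(): print(k,f(atz('scene',s,z)),f(atz('top',t,z)))
E
```

```text
((559.3524780273438, -62.35761260986328), (101.7419662475586, 231.1344451904297), 6.369080543518066)
bar_line [-14.6  50.2  30. ] [-3.9 50.8 30. ]
bar_grip [  -0.  -108.5   65. ] [  -1.4 -101.2   65. ]
pointer_tip [ 9.  76.6 30. ] [13.1 83.  30. ]
wedge_tab [-84.6  -2.8  60. ] [-85.4   3.9  60. ]
loupe [-109.2   93.4    0. ] [-109.5   94.8    0. ]
```

View pics/s0o.png

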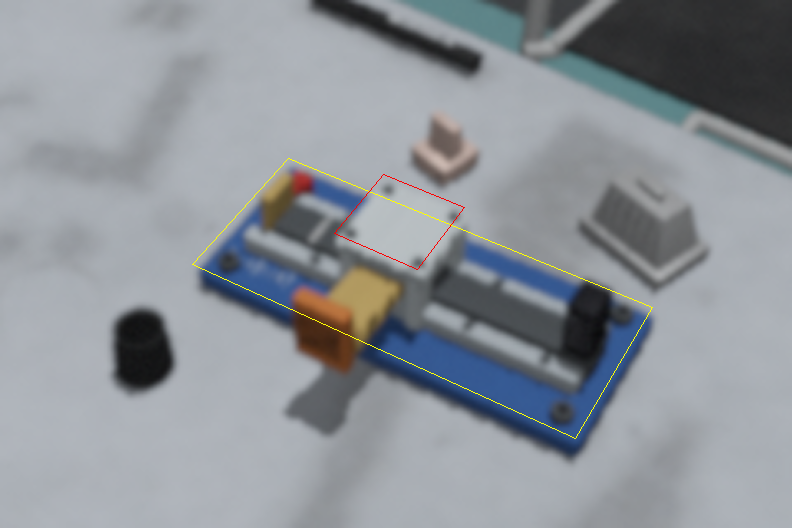

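View pics/t0o.png

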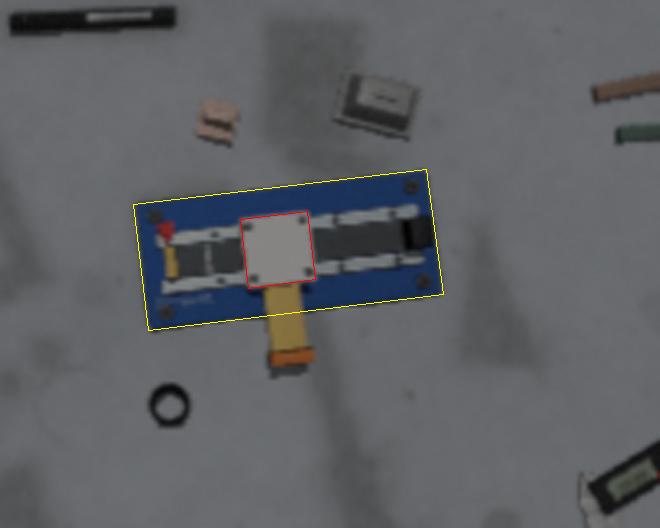

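```bash
python3 - <<'E'
import cv2,numpy as np
for n,(r0,r1,c0,c1) in {'s0':(210,260,195,275),'t0':(185,235,225,300)}.items():
    im=cv2.imread(f'pics/{n}.png'); z=cv2.resize(im[r0:r1,c0:c1],None,fx=10,fy=10,interpolation=cv2.INTER_CUBIC)
    cv2.imwrite(f'pics/{n}zz.png',np.clip(z*1.4,0,255).astype(np.uint8))
E
```

```text
(no output)
```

View pics/s0zz.png

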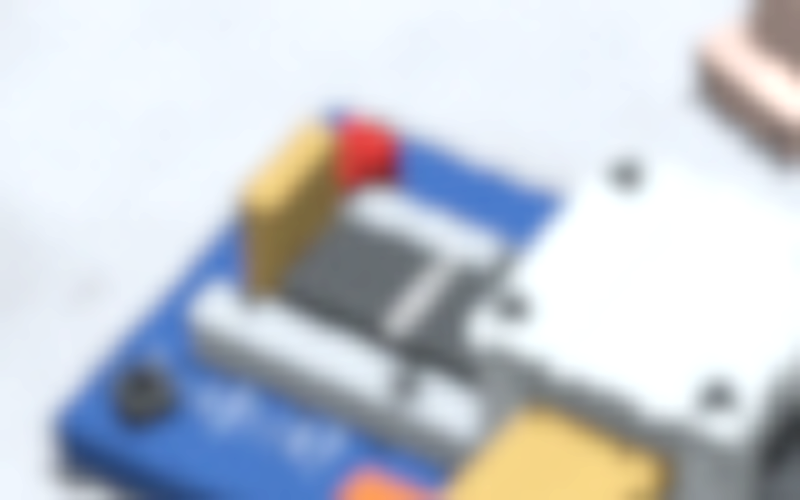

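View pics/t0zz.png

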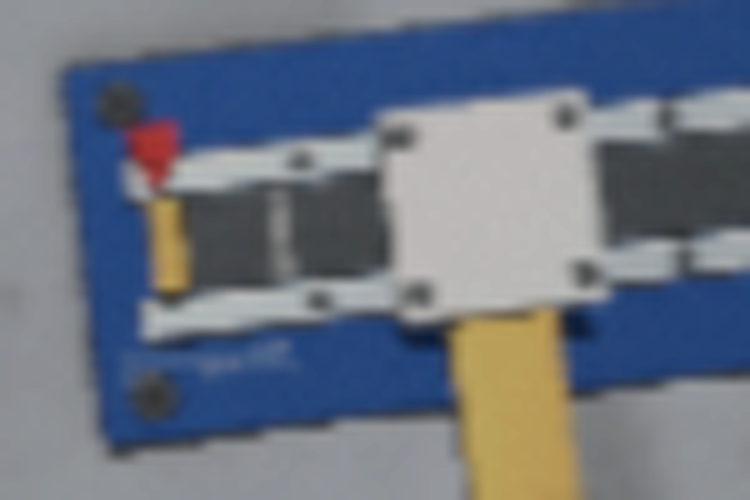

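```bash
python3 - <<'E'
from fit2 import *
for n,p in dict(tip=(204.0,240.15),l0=(204.1,252.3),l1=(212.1,253.35)).items(): print(n,f(atz('top',p,30)))
# start-move geometry
for pt in [(0,-107,0)]: print(w(pt))
o=get_obs();print(o['tool_pos'],Ro.from_euler('xyz',o['tcp_rot']).as_matrix(),o['tcp_rot'])
# scene edge fit: zoomed corner readings
from scipy.optimize import least_squares
obs=[((50,105,14),(32.5,10.5)),((-50,105,14),(6,43))]
E
```

```text
tip [13.5 82.6 30. ]
l0 [ 9.6 51.8 30. ]
l1 [-11.   51.5  30. ]
[ 577.2 -149.4    0. ]
[202.4 484.4 226.7] [[-0.9  0.4  0. ]
 [ 0.4  0.9  0. ]
 [-0.   0.  -1. ]] [3.1 0.  2.7]
```

```bash
cat > mv.py <<'E'
from fit2 import *
def go(P,ang=6.3):
    o=get_obs();R=Ro.from_euler('xyz',o['tcp_rot']);
    c,s=np.cos(np.radians(ang)),np.sin(np.radians(ang))
    y=np.array([c,s,0]);z=np.array([0,0,-1.]);x=np.cross(y,z)
    T=Ro.from_matrix(np.c_[x,y,z]); rel=(R.inv()*T).as_rotvec(degrees=True)
    print('turn',np.round(rel,2),'shift',np.round(R.inv().apply(np.asarray(P)-o['tool_pos']),1),'t',o['time'],'pos',o['tool_pos'],'F',o['contact_force'],'w',o['grip_width'],'fix',f(o['tool_pos']))
E
python3 -c "
from mv import *
go([577,-149,130])"
```

```text
turn [ 0. -0. 61.] shift [-589.9 -440.1   96.7] t 1.1 pos [202.4 484.4 226.7] F [ 0.6 -0.8 -0.1] w 91.49548921180063 fix [-303.   564.1  226.7]
```

send_rows(targets=[[[0,0,7,-33,-24,0,-1],[0,0,14,-66,-49,0,-1],[0,0,21,-99,-73,0,-1],[0,0,28,-132,-98,0,-1],[0,0,35,-165,-123,0,-1]]])

```text
time: 1.52
tool_pos: [307.7, 305.8, 226.8]
tcp_rot: [3.141, -0.0, 2.13]
contact_force: [1.6, 0.2, 0.7]
grip_width: 91.4
```

```bash
python3 -c "
from mv import *
go([577,-149,130])"
```

```text
turn [ 0.  -0.  25.7] shift [-528.4  -12.9   96.8] t 1.5167 pos [307.7 305.8 226.8] F [1.6 0.2 0.7] w 91.44215486023027 fix [-218.   374.9  226.8]
```

send_rows(targets=[[[0,0,5,-40,-1,5,-1],[0,0,10,-81,-2,10,-1],[0,0,15,-122,-3,15,-1],[0,0,20,-163,-4,20,-1],[0,0,25.7,-204,-5,25,-1]]])

```text
time: 1.93
tool_pos: [412.8, 130.4, 201.8]
tcp_rot: [3.141, -0.0, 1.682]
contact_force: [0.1, -0.2, 0.9]
grip_width: 92.2
```

```bash
python3 -c "
from mv import *
go([577,-149,130])"
```

```text
turn [ 0.1 -0.   0.1] shift [-295.9  132.1   71.9] t 1.9333 pos [412.8 130.4 201.8] F [ 0.1 -0.2  0.9] w 92.16061517193305 fix [-132.8  189.1  201.8]
```

send_rows(targets=[[[0,0,0,-37,16,8,-1],[0,0,0,-74,33,17,-1],[0,0,0,-111,49,25,-1],[0,0,0,-148,66,33,-1],[0,0,0,-185,82,40,-1]]])

```text
time: 2.35
tool_pos: [515.6, -44.1, 161.3]
tcp_rot: [3.141, -0.0, 1.686]
contact_force: [0.9, 1.5, 0.6]
grip_width: 92.0
```

send_rows(targets=[[[0,0,0,-37,16,8,-1],[0,0,0,-74,33,16,-1],[0,0,0,-111,50,32,-1],[0,0,0,-111,50,32,-1]]])

```text
time: 2.68
tool_pos: [578.8, -152.2, 126.3]
tcp_rot: [-3.14, 0.001, 1.682]
contact_force: [-2.4, 0.1, -1.3]
grip_width: 91.4
```

```bash
python3 -c "
from mv import *
go([577,-149,130])
save('scene','s1.png');save('top','t1.png')
for n in 'st':
    r0,r1,c0,c1=(150,330,200,440) if n=='s' else (130,290,230,430)
    im=cv2.imread(f'pics/{n}1.png'); cv2.imwrite(f'pics/{n}1z.png',cv2.resize(im[r0:r1,c0:c1],None,fx=3.3,fy=3.3,interpolation=cv2.INTER_CUBIC))
"
```

```text
turn [-0.1  0.1  0.1] shift [ 3.4 -1.4 -3.7] t 2.6833 pos [ 578.8 -152.2  126.3] F [-2.4  0.1 -1.3] w 91.3524172284924 fix [   1.2 -110.   126.3]
```

View pics/s1z.png

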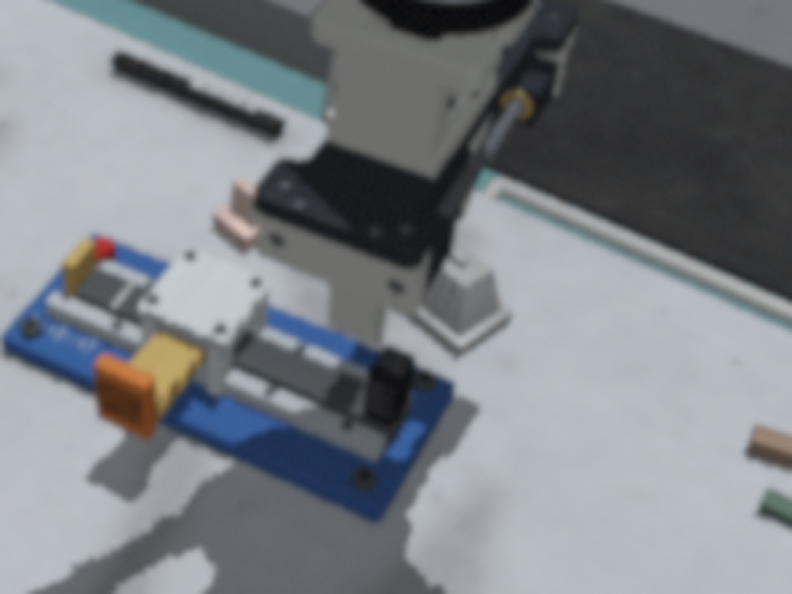

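View pics/t1z.png

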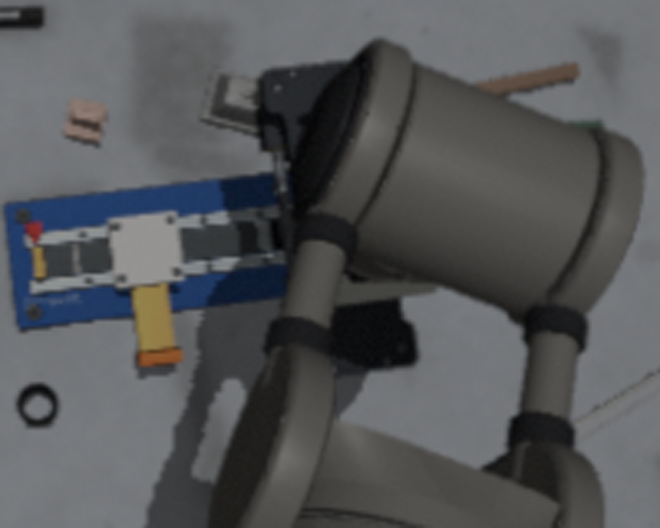

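```bash
python3 -c "
from mv import *
o=get_obs();p=o['tool_pos']
for d in(-46,-56,0,46): 
  q=proj('scene',p+d*X);print(d,(q[1]-200)*3.3,(q[0]-150)*3.3)
r0=(atz('scene',(150+352/3.3,200+385/3.3),65));print(f(r0))
print([(x['location'],x['conf']) for x in place_of('bar_grip','scene')])
"
```

```text
-46 351.3664459130811 323.52307103666027
-56 341.9154215843799 337.45390832453313
0 392.67951097049666 262.58256199149804
46 430.7379063171383 206.37813509107528
[   0.5 -107.1   65. ]
[([257.6, 317.6], 0.61), ([280.6, 185.0], 0.16)]
```

```bash
python3 -c "
from mv import *
print(f(atz('scene',(257.4-3.8,317.4-2),65)), f(atz('top',(200.7,314.4),65)))
P=w((0,-103,100));print(P); go(P)
"
```

```text
[   5.7 -102.4   65. ] [  -1.4 -101.2   65. ]
[ 576.8 -145.4  100. ]
turn [-0.1 -0.1  0.3] shift [ 1.1  0.1 29.1] t 2.8333 pos [ 576.9 -146.5  129.1] F [-0.4 -0.2  0.7] w 91.66312562445432 fix [  -0.  -104.2  129.1]
```

send_rows(targets=[[[0,0,0,1,0,30,-1],[0,0,0,2,0,55,-1],[0,0,0,2,0,75,-1],[0,0,0,2,0,86,-1],[0,0,0,2,0,86,-1]]])

```text
time: 3.25
tool_pos: [575.6, -142.8, 42.3]
tcp_rot: [-3.138, -0.002, 1.688]
contact_force: [-0.1, 0.6, -0.5]
grip_width: 91.6
```

send_rows(targets=[[[0,0,0,0,0,0,-0.2],[0,0,0,0,0,0,0.2],[0,0,0,0,0,0,0.5],[0,0,0,0,0,0,1],[0,0,0,0,0,0,1]]])

```text
time: 3.67
tool_pos: [577.6, -144.7, 44.7]
tcp_rot: [3.14, 0.001, 1.686]
contact_force: [-0.0, -0.5, 0.0]
grip_width: 63.2
```

send_rows(targets=[[[0,0,0,0,0,0,1],[0,0,0,0,0,0,1],[0,0,0,0,0,0,1]]])

```text
time: 3.92
tool_pos: [577.1, -144.6, 43.8]
tcp_rot: [3.141, -0.0, 1.686]
contact_force: [0.2, -0.7, -0.4]
grip_width: 43.1
```

```bash
python3 -c "
from mv import *
go(w((0,-70,42)))
save('scene','s2.png');save('top','t2.png')
for n in 'st':
    r0,r1,c0,c1=(170,330,190,390) if n=='s' else (180,240,220,300)
    im=cv2.imread(f'pics/{n}2.png'); cv2.imwrite(f'pics/{n}2z.png',cv2.resize(im[r0:r1,c0:c1],None,fx=3.5 if n=='s' else 9,fy=3.5 if n=='s' else 9,interpolation=cv2.INTER_CUBIC))
"
```

```text
turn [ 0.  -0.   0.3] shift [32.3 -0.2  1.8] t 3.9167 pos [ 577.1 -144.6   43.8] F [ 0.2 -0.7 -0.4] w 43.119331582536354 fix [   0.4 -102.3   43.8]
```

View pics/s2z.png

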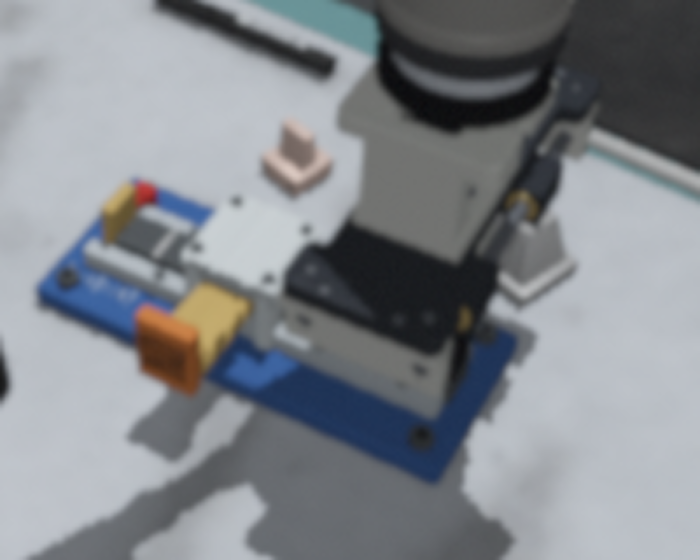

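View pics/t2z.png

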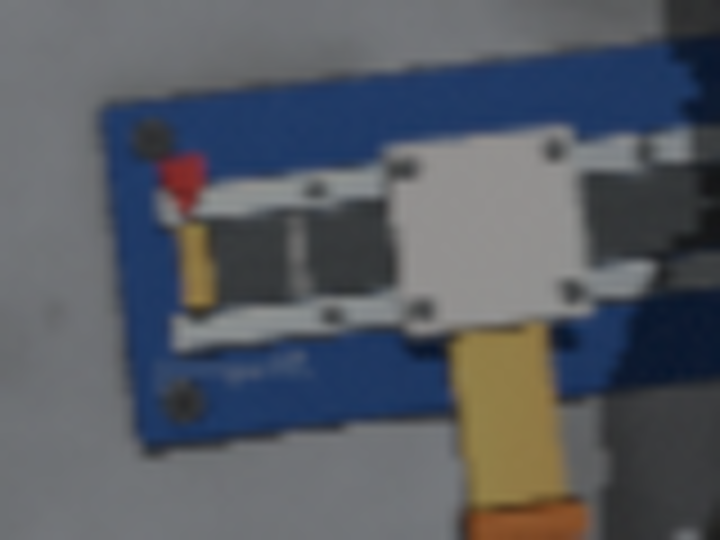

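Both views show the line and pointer clear of the arm. The gripper straddles the post and is still closing.

send_rows(targets=[[[0,0,0,0,0,0,1],[0,0,0,0,0,0,1],[0,0,0,0,0,0,1],[0,0,0,0,0,0,1],[0,0,0,0,0,0,1]]])

```text
time: 4.43
tool_pos: [575.4, -144.7, 43.6]
tcp_rot: [-3.138, -0.001, 1.687]
contact_force: [-6.3, -1.4, 2.6]
grip_width: 23.3
```

send_rows(targets=[[[0,0,0,0,0,0,1],[0,0,0,2,0,0,1],[0,0,0,4,0,0,1],[0,0,0,6,0,0,1],[0,0,0,6,0,0,1]]])

```text
time: 4.85
tool_pos: [574.8, -139.6, 43.5]
tcp_rot: [-3.138, 0.001, 1.687]
contact_force: [-4.7, -5.4, 1.7]
grip_width: 23.9
```

send_rows(targets=[[[0,0,0,4,0,0,1],[0,0,0,8,0,0,1],[0,0,0,12,0,0,1],[0,0,0,16,0,0,1],[0,0,0,16,0,0,1]]])

```text
time: 5.27
tool_pos: [573.0, -123.3, 43.5]
tcp_rot: [-3.138, 0.001, 1.687]
contact_force: [-4.7, -3.9, 3.0]
grip_width: 23.8
```

```bash
cat > look.py <<'E'
from mv import *
import sys
k=sys.argv[1]
go(w((0,-70,42)))
for n,c in (('s','scene'),('t','top')):
    A=np.mean([save(c,f'{n}{k}.png').astype(float) for _ in range(3)],0)[:,:,::-1]
    r0,r1,c0,c1=(205,265,195,275) if n=='s' else (190,230,230,290)
    s=10 if n=='s' else 13
    z=cv2.resize(A[r0:r1,c0:c1],None,fx=s,fy=s,interpolation=cv2.INTER_CUBIC)
    cv2.imwrite(f'pics/{n}{k}z.png',np.clip(z*1.4,0,255).astype(np.uint8))
    for l in('bar_line','pointer_tip'):
        print(c,l,[(np.round(x['location'],1),round(x['conf'],2),f(atz(c,x['location'],30))) for x in place_of(l,c)[:2]])
E
python3 look.py 3
```

```text
turn [-0.2  0.   0.3] shift [10.6  1.4  1.5] t 5.2667 pos [ 573.  -123.3   43.5] F [-4.7 -3.9  3. ] w 23.794511055412222 fix [ -1.3 -80.6  43.5]
scene bar_line [(array([237.1, 225.2]), 0.58, array([-10.3,  69.5,  30. ])), (array([221.3, 275.3]), 0.52, array([73.8,  9.5, 30. ]))]
scene pointer_tip []
top bar_line [(array([210.8, 243. ]), 0.93, array([-4.5, 77.4, 30. ]))]
top pointer_tip []
```

View pics/s3z.png

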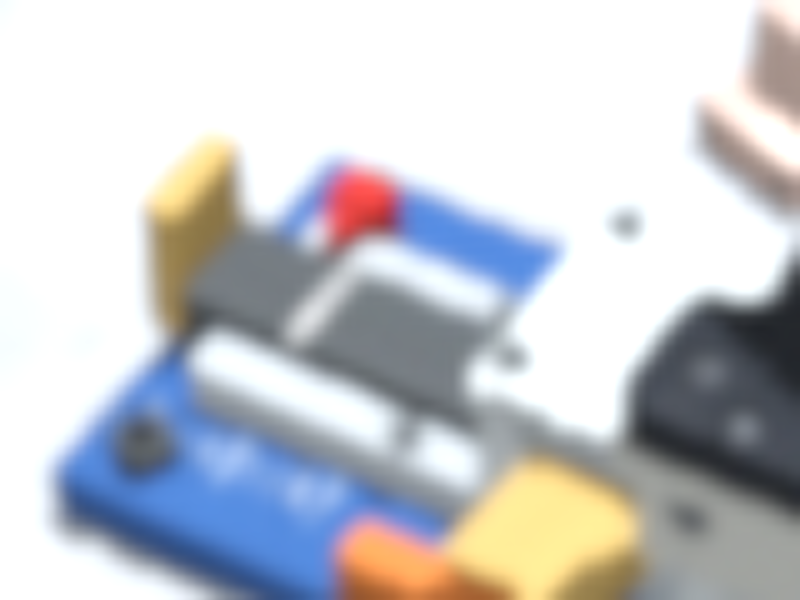

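View pics/t3z.png

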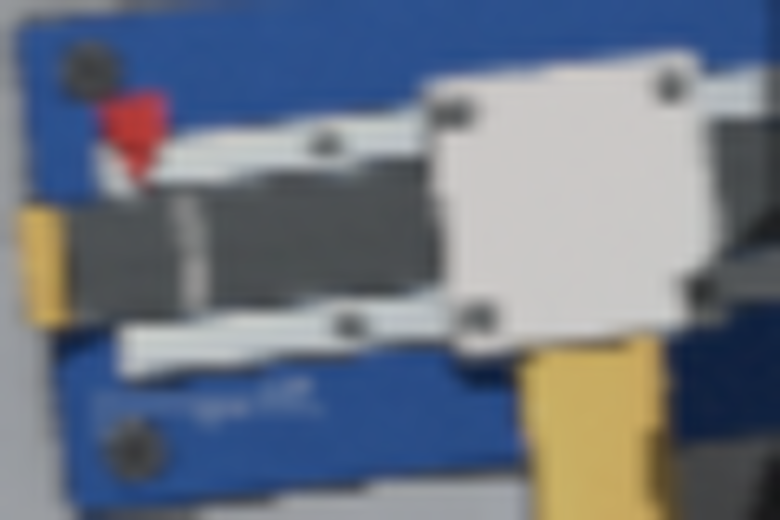

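The top view puts the tip at zoom (144,185) and the line's far end at (185,195), so about 8 mm remains. The scene view agrees roughly. I'll creep 5 mm and look again.

send_rows(targets=[[[0,0,0,1,0,0,1],[0,0,0,2.5,0,0,1],[0,0,0,4,0,0,1],[0,0,0,5,0,0,1],[0,0,0,5,0,0,1]]])

```text
time: 6.18
tool_pos: [572.6, -118.9, 43.6]
tcp_rot: [-3.138, 0.001, 1.687]
contact_force: [-4.8, -4.9, 0.9]
grip_width: 23.6
```

```bash
cat >> look.py <<'E'
    # subpixel: line points and red moments on the mean image (BGR A)
    I=A.copy()
    red=np.clip(I[...,2]-np.maximum(I[...,1],I[...,0])-20,0,None)
    m=np.zeros(red.shape);m[r0:r1,c0:c0+55]=1; 
    red=red*m*((I[...,1]<I[...,2]*0.55))
    ys,xs=np.nonzero(red>0); wt=red[ys,xs]
    pts=np.array([f(atz(c,(y,x),31.5)) for y,x in zip(ys,xs)])
    print(c,'red n',len(ys),'mean fix',np.average(pts[:,:2],axis=0,weights=wt),'x range',pts[:,0].min(),pts[:,0].max())
    for lo in(12,16,20,24,28):
        q=(pts[:,0]>=lo)&(pts[:,0]<lo+4)
        if q.any(): print('   red x',lo,'y',np.average(pts[q,1],weights=wt[q]))
    g=I.mean(2).astype(np.float32)
    off=0 
    for xx in(-8,-5,-2,1,4,7,10):
        yy=np.arange(45,100,.25)
        pr=np.array([proj(c,w((xx+(-6 if c=='scene' else 0),y,30))) for y in yy],np.float32)
        v=cv2.remap(g,pr[:,1].copy(),pr[:,0].copy(),cv2.INTER_LINEAR).ravel()
        # bright peak: local maximum vs both sides
        sc=v-np.maximum(np.roll(v,20),np.roll(v,-20)); b=int(np.argmax(sc[24:-24]))+24
        sl=slice(b-10,b+11); ww=np.clip(v[sl]-min(v[b-14],v[b+14]),0,None)
        print('   line x',xx,'y',(yy[sl]*ww).sum()/ww.sum(),'contrast',sc[b])
E
python3 look.py 4
```

```text
turn [-0.2  0.1  0.3] shift [6.2 1.3 1.6] t 6.1833 pos [ 572.6 -118.9   43.6] F [-4.8 -4.9  0.9] w 23.553150509588168 fix [ -1.3 -76.2  43.6]
scene bar_line [(array([235. , 224.2]), 0.65, array([-6.6, 74.1, 30. ]))]
scene pointer_tip [(array([229.6, 226.9]), 0.43, array([ 7.9, 77.5, 30. ]))]
scene red n 31 mean fix [20.3 77.2] x range 12.27548856150762 26.616291943138272
   red x 12 y 76.75952170717555
   red x 16 y 76.19083536725212
   red x 20 y 77.7367252013966
   red x 24 y 78.0095310977039
   line x -8 y 73.92269368274168 contrast 34.49121
   line x -5 y 74.35541326630211 contrast 44.069664
   line x -2 y 74.54616004603425 contrast 43.8255
   line x 1 y 74.50082574180531 contrast 46.0113
   line x 4 y 74.55390185263563 contrast 49.850273
   line x 7 y 74.69558357104953 contrast 45.259995
   line x 10 y 74.67390801080435 contrast 38.101562
top bar_line [(array([210. , 243.5]), 0.89, array([-2.7, 75.8, 30. ]))]
top pointer_tip [(array([202.7, 239.2]), 0.58, array([17.1, 84.6, 30. ]))]
top red n 20 mean fix [25.2 82. ] x range 18.61116161781134 31.29814275516674
   red x 16 y 82.31749976779153
   red x 20 y 81.78739250885762
   red x 24 y 82.36712754616805
   red x 28 y 81.67253212827556
   line x -8 y 77.97393832398532 contrast 30.05642
   line x -5 y 78.49516621326526 contrast 25.895393
   line x -2 y 78.0855307978075 contrast 35.23437
   line x 1 y 77.94091416192838 contrast 34.446827
   line x 4 y 77.68762350806462 contrast 28.829865
   line x 7 y 77.93759403553533 contrast 26.007374
   line x 10 y 77.9316199443876 contrast 18.99176
```

View pics/s4z.png

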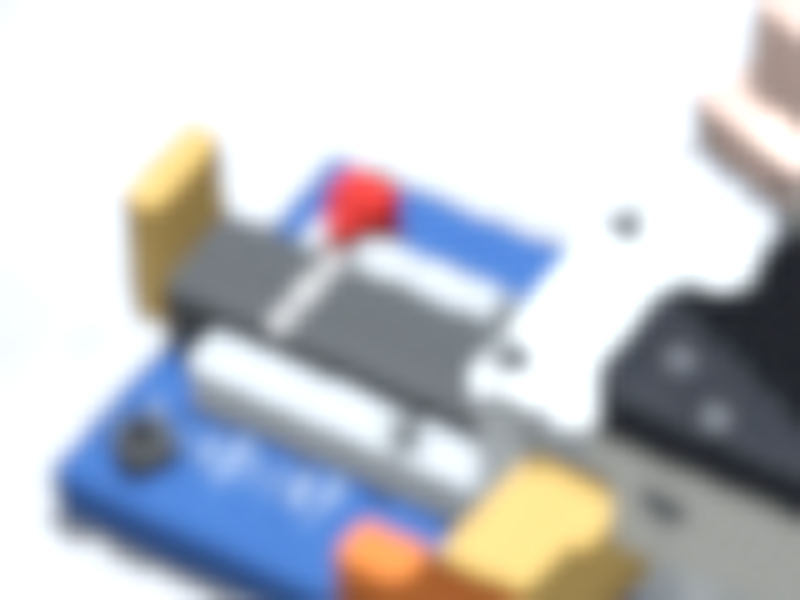

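View pics/t4z.png

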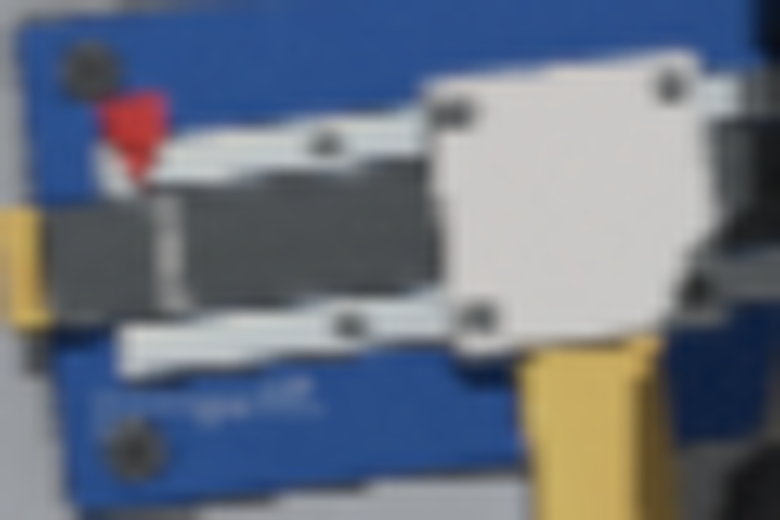

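Top: line at y 78.0, pointer at about 82.1, so about 4 mm short. Scene: about 2.5 mm, reading low because it sees the pointer's side face. I'll creep 2.5 mm.

send_rows(targets=[[[0,0,0,0.7,0,0,1],[0,0,0,1.4,0,0,1],[0,0,0,2,0,0,1],[0,0,0,2.5,0,0,1],[0,0,0,2.5,0,0,1]]])

```text
time: 7.1
tool_pos: [572.3, -116.6, 43.5]
tcp_rot: [-3.138, 0.001, 1.687]
contact_force: [-5.2, -6.0, 2.2]
grip_width: 23.7
```

```bash
python3 look.py 5
```

```text
turn [-0.2  0.1  0.3] shift [3.9 1.3 1.5] t 7.1 pos [ 572.3 -116.6   43.5] F [-5.2 -6.   2.2] w 23.67039941197011 fix [ -1.3 -73.9  43.5]
scene bar_line [(array([235.8, 220.3]), 0.7, array([-12. ,  79.2,  30. ]))]
scene pointer_tip [(array([231., 227.]), 0.41, array([ 4.9, 75.3, 30. ]))]
scene red n 31 mean fix [20.2 77.2] x range 12.27548856150762 26.616291943138272
   red x 12 y 76.74550788870695
   red x 16 y 76.17948369284758
   red x 20 y 77.73822038594906
   red x 24 y 78.01344367391799
   line x -8 y 76.42141592927248 contrast 36.456696
   line x -5 y 76.75320227672304 contrast 43.70508
   line x -2 y 76.94803979378113 contrast 44.99652
   line x 1 y 77.00144096962147 contrast 43.30252
   line x 4 y 76.80650549136324 contrast 40.812492
   line x 7 y 76.77683239742086 contrast 45.250008
   line x 10 y 77.12115609372182 contrast 44.90972
top bar_line [(array([207.9, 243.5]), 0.85, array([ 2.6, 75.2, 30. ]))]
top pointer_tip [(array([203.7, 239. ]), 0.42, array([14.7, 85.4, 30. ]))]
top red n 20 mean fix [25.2 82. ] x range 18.61116161781134 31.29814275516674
   red x 16 y 82.31749976779153
   red x 20 y 81.77950494768649
   red x 24 y 82.38591371299309
   red x 28 y 81.67816809007039
   line x -8 y 80.33651466305935 contrast 28.728943
   line x -5 y 80.42649889898736 contrast 28.79535
   line x -2 y 80.15849142739997 contrast 26.00282
   line x 1 y 80.49765874756523 contrast 31.358074
   line x 4 y 80.02277730525101 contrast 29.095818
   line x 7 y 79.92019942373543 contrast 27.598526
   line x 10 y 80.41953442321507 contrast 19.532768
```

View pics/s5z.png

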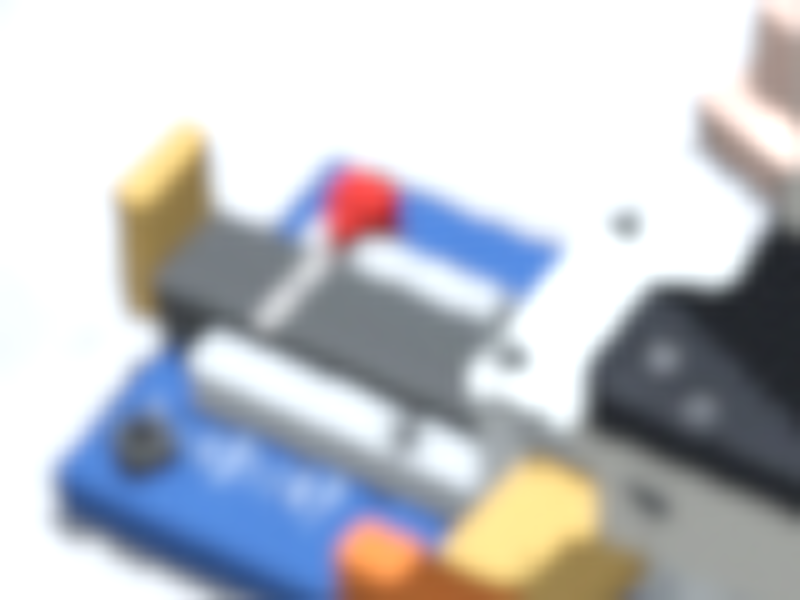

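View pics/t5z.png

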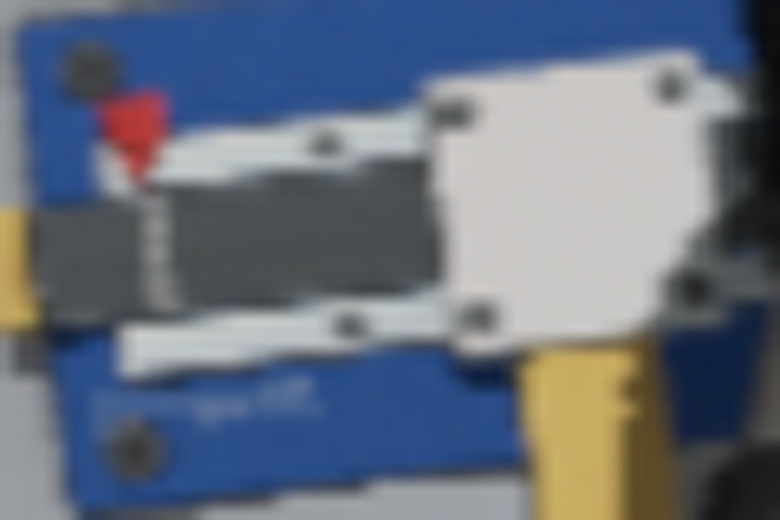

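Top view: the line is 1 to 1.8 mm short. Scene view: it's nearly level, with the line's extension meeting the tip at about (342,238). One more 1.0 mm creep, then release.

send_rows(targets=[[[0,0,0,0.4,0,0,1],[0,0,0,0.7,0,0,1],[0,0,0,1,0,0,1],[0,0,0,1,0,0,1],[0,0,0,1,0,0,1]]])

```text
time: 8.02
tool_pos: [572.2, -115.6, 43.6]
tcp_rot: [-3.139, 0.001, 1.687]
contact_force: [-5.0, -6.6, 2.8]
grip_width: 23.5
```

```bash
python3 look.py 6 | grep -v place
```

```text
turn [-0.2  0.1  0.3] shift [2.9 1.3 1.6] t 8.0167 pos [ 572.2 -115.6   43.6] F [-5.  -6.6  2.8] w 23.477582063859952 fix [ -1.3 -72.9  43.6]
scene bar_line [(array([233.7, 221.3]), 0.7, array([-6.5, 80.6, 30. ])), (array([268.2, 235.8]), 0.45, array([-64. ,  12.9,  30. ]))]
scene pointer_tip [(array([228. , 228.3]), 0.42, array([12.9, 77.5, 30. ])), (array([263.2, 258.1]), 0.37, array([-34.6, -14.7,  30. ]))]
scene red n 31 mean fix [20.2 77.2] x range 12.27548856150762 26.616291943138272
   red x 12 y 76.74609202158021
   red x 16 y 76.19208440632885
   red x 20 y 77.73674300964002
   red x 24 y 78.00847561701285
   line x -8 y 77.44346418219928 contrast 38.39409
   line x -5 y 77.71445341831266 contrast 43.5102
   line x -2 y 77.57993614978692 contrast 45.21917
   line x 1 y 77.71790706426397 contrast 51.875763
   line x 4 y 77.94195817193045 contrast 50.251305
   line x 7 y 77.97025348532446 contrast 47.385956
   line x 10 y 78.2000295870898 contrast 45.08441
top bar_line []
top pointer_tip [(array([202., 239.]), 0.59, array([19. , 84.9, 30. ]))]
top red n 20 mean fix [25.2 82. ] x range 18.61116161781134 31.29814275516674
   red x 16 y 82.31749976779153
   red x 20 y 81.79881315352814
   red x 24 y 82.36712757327209
   red x 28 y 81.67112442452176
   line x -8 y 80.90192839740213 contrast 31.531685
   line x -5 y 81.0555954061617 contrast 34.87923
   line x -2 y 80.80179186417807 contrast 33.802296
   line x 1 y 80.82020670464271 contrast 25.684025
   line x 4 y 81.08856497893518 contrast 30.048931
   line x 7 y 81.35259449404707 contrast 31.758678
   line x 10 y 82.5282617826608 contrast 22.893234
```

View pics/t6z.png

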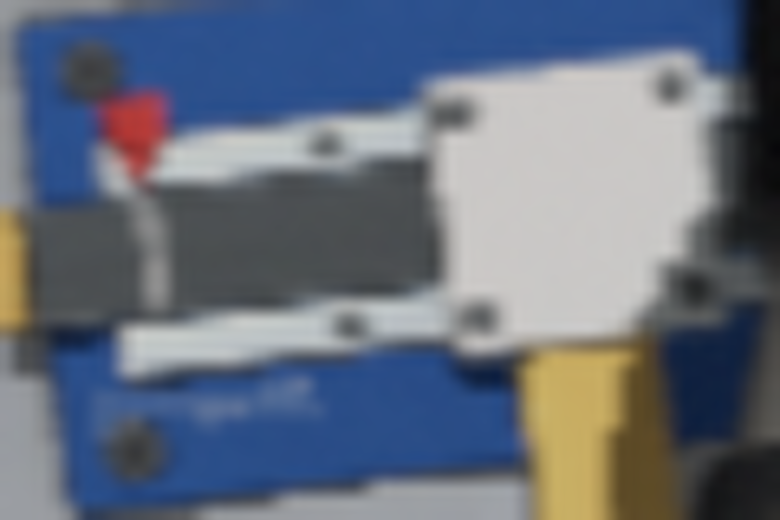

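View pics/s6z.png

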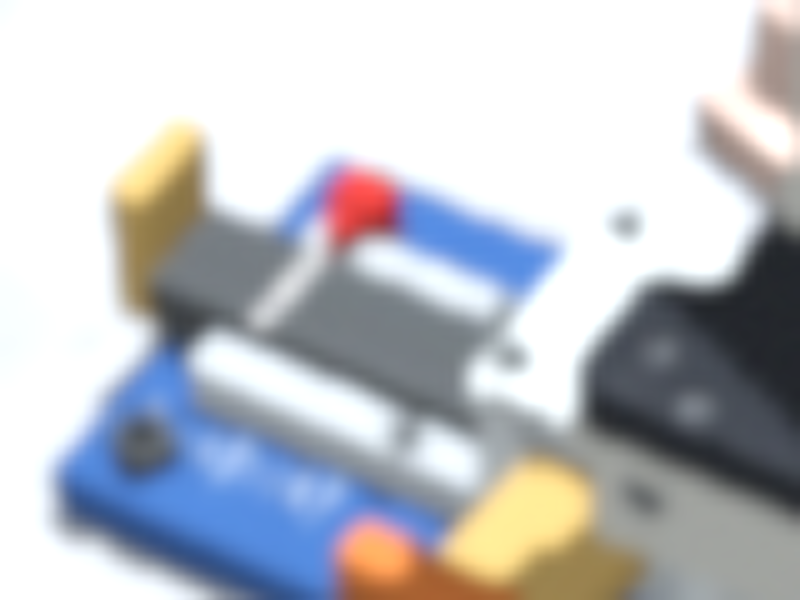

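The line is within about 1 mm of the tip (top −1, scene about +0.5), so I'll release and rise.

send_rows(targets=[[[0,0,0,0,0,0,0.3],[0,0,0,0,0,0,0],[0,0,0,0,0,0,0],[0,0,0,0,0,0,0],[0,0,0,0,0,0,0]]])

```text
time: 8.93
tool_pos: [573.7, -114.0, 43.7]
tcp_rot: [3.141, -0.0, 1.687]
contact_force: [0.3, 0.7, 0.0]
grip_width: 45.3
```

send_rows(targets=[[[0,0,0,0,0,-10,0],[0,0,0,0,0,-30,0],[0,0,0,0,0,-60,0],[0,0,0,0,0,-90,0],[0,0,0,0,0,-90,0]]])

```text
time: 9.35
tool_pos: [576.9, -115.1, 140.7]
tcp_rot: [3.131, 0.005, 1.687]
contact_force: [1.1, 0.1, 1.4]
grip_width: 45.9
```

```bash
python3 -c "
from mv import *
print(get_obs()['joint_positions'])"; sed -i 's/^go(w.*/go(w((-125,0,130)),-83.7)/' look.py; python3 look.py 7; python3 -c "
from h import *
print([(x['location'],x['conf']) for c in('scene','top') for x in place_of('wedge_tab',c)])"
```

```text
[-0.3  0.5  1.5  0.   1.1 -0.4]
turn [ 0.7 -0.3 90.3] shift [  73.7 -128.1    9. ] t 9.35 pos [ 576.9 -115.1  140.7] F [1.1 0.1 1.4] w 45.854956499917414 fix [  3.4 -72.9 140.7]
scene bar_line [(array([234.9, 220.5]), 0.73, array([-9.9, 80.2, 30. ]))]
scene pointer_tip [(array([229.8, 226.6]), 0.44, array([ 7.2, 77.7, 30. ]))]
scene red n 33 mean fix [20.5 77.3] x range 12.27548856150762 27.578992072186267
   red x 12 y 76.74064579404309
   red x 16 y 76.20437690245181
   red x 20 y 77.75524471296683
   red x 24 y 78.23734805309199
   line x -8 y 77.43775805382096 contrast 37.514755
   line x -5 y 77.71794747703638 contrast 42.50715
   line x -2 y 77.57753334587524 contrast 43.873474
   line x 1 y 77.71720434471689 contrast 50.37783
   line x 4 y 77.8117765238767 contrast 47.02855
   line x 7 y 77.77286608206079 contrast 43.745445
   line x 10 y 78.03351815109703 contrast 43.850357
top bar_line [(array([207.8, 243.1]), 0.93, array([ 3. , 76.2, 30. ]))]
top pointer_tip [(array([202.6, 242.6]), 0.48, array([16.4, 75.9, 30. ]))]
top red n 20 mean fix [25.2 82. ] x range 18.61116161781134 31.29814275516674
   red x 16 y 82.31749976779153
   red x 20 y 81.78669786999733
   red x 24 y 82.38497517101882
   red x 28 y 81.67645970383188
   line x -8 y 81.18054691313313 contrast 32.04406
   line x -5 y 81.18325161562883 contrast 35.792976
   line x -2 y 80.92423846012922 contrast 33.833992
   line x 1 y 80.68036112654335 contrast 25.414383
   line x 4 y 81.25206798328406 contrast 30.848087
   line x 7 y 81.34866283329949 contrast 32.54687
   line x 10 y 81.90300276477987 contrast 22.813148
[([267.3, 235.7], 0.76), ([239.1, 275.8], 0.79), ([202.1, 304.6], 0.31)]
```

View pics/t7z.png

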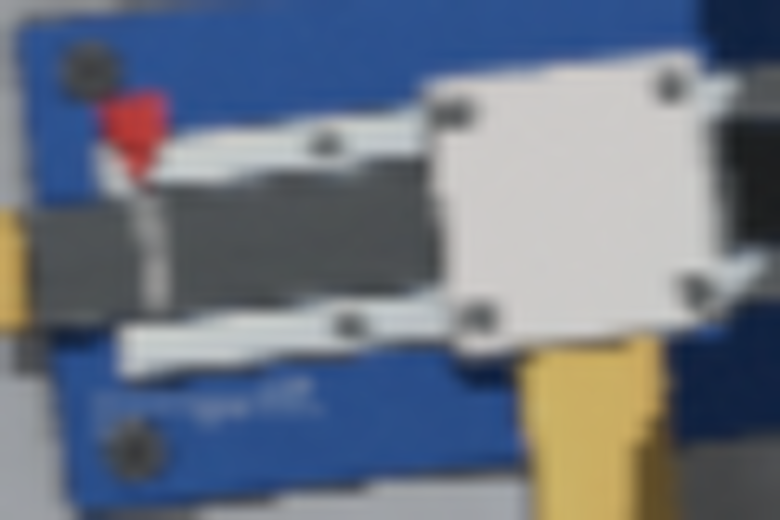

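send_rows(targets=[[[0,0,7,15,-25,0,1],[0,0,14,30,-50,0,1],[0,0,21,45,-76,0,1],[0,0,28,60,-102,0,1],[0,0,35,74,-125,0,1]]])

```text
time: 10.37
tool_pos: [439.1, -54.5, 133.5]
tcp_rot: [-3.141, 0.0, 1.069]
contact_force: [0.4, 0.3, -0.6]
grip_width: 17.1
```

send_rows(targets=[[[0,0,7,0,0,0,1],[0,0,14,0,0,0,1],[0,0,21,0,0,0,1],[0,0,28,0,0,0,1],[0,0,35,0,0,0,1]]])

```text
time: 10.78
tool_pos: [440.9, -55.2, 133.8]
tcp_rot: [3.141, -0.0, 0.459]
contact_force: [0.2, 0.4, -0.1]
grip_width: 0.2
```

send_rows(targets=[[[0,0,7,0,0,0,1],[0,0,14,0,0,0,1],[0,0,19.7,0,0,0,1],[0,0,19.7,0,0,0,1]]])

```text
time: 11.12
tool_pos: [440.9, -55.2, 133.7]
tcp_rot: [-3.142, -0.0, 0.117]
contact_force: [0.1, -0.4, 0.2]
grip_width: 0.4
```

```bash
python3 -c "
from mv import *
go(w((-125,0,45)),-83.7)
from fit2 import *
print('tab',f(atz('top',(239.4,276),60)), f(atz('scene',(267.7-3.8,236-2),60)))"
```

```text
turn [-0.  -0.   0.4] shift [ 0.1  1.6 88.7] t 11.1167 pos [440.9 -55.2 133.7] F [ 0.1 -0.4  0.2] w 0.3902916066394497 fix [-125.1    1.6  133.7]
tab [-84.5   4.8  60. ] [-79.    6.1  60. ]
```

send_rows(targets=[[[0,0,0.4,0,0.5,30,1],[0,0,0.4,0,1,60,1],[0,0,0.4,0,1,80,1],[0,0,0.4,0,1,86,1],[0,0,0.4,0,1,86,1]]])

```text
time: 11.53
tool_pos: [440.1, -55.9, 46.5]
tcp_rot: [-3.14, 0.003, 0.116]
contact_force: [-1.0, 0.1, 0.5]
grip_width: 0.6
```

```bash
python3 -c "
from mv import *
go(w((-97,0,45)),-83.7)
save('scene','s8.png')
im=cv2.imread('pics/s8.png'); cv2.imwrite('pics/s8z.png',cv2.resize(im[180:340,150:350],None,fx=3.5,fy=3.5,interpolation=cv2.INTER_CUBIC))"
```

```text
turn [-0.1  0.2  0.3] shift [29.1  1.2  1.4] t 11.5333 pos [440.1 -55.9  46.5] F [-1.   0.1  0.5] w 0.555111263275956 fix [-126.1    1.    46.5]
```

View pics/s8z.png

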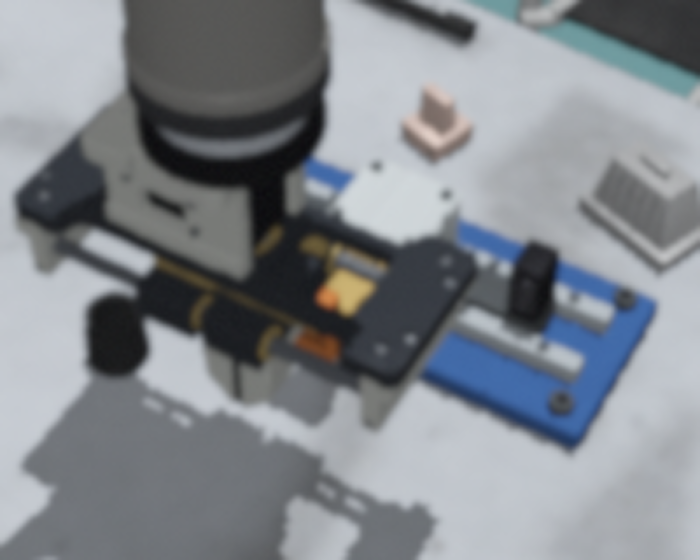

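send_rows(targets=[[[0,0,0,8,0,0,1],[0,0,0,16,1,0,1],[0,0,0,21,1,0,1],[0,0,0,23,1,0,1],[0,0,0,23,1,0,1]]])

```text
time: 12.0
tool_pos: [465.0, -54.6, 48.2]
tcp_rot: [3.141, -0.002, 0.114]
contact_force: [-0.2, -1.0, -0.0]
grip_width: 0.3
```

send_rows(targets=[[[0,0,0,1,0,0,1],[0,0,0,2,0,0,1],[0,0,0,3,0,0,1],[0,0,0,4,0,0,1],[0,0,0,5,0,0,1]]])

```text
time: 12.42
tool_pos: [468.7, -53.9, 47.7]
tcp_rot: [-3.141, 0.001, 0.114]
contact_force: [-1.6, -0.8, 0.2]
grip_width: 0.6
```

send_rows(targets=[[[0,0,0,1,0,0,1],[0,0,0,2,0,0,1],[0,0,0,3,0,0,1],[0,0,0,4,0,0,1],[0,0,0,4,0,0,1]]])

```text
time: 12.83
tool_pos: [472.8, -53.4, 47.5]
tcp_rot: [-3.141, 0.001, 0.114]
contact_force: [-1.9, -0.6, -0.9]
grip_width: 0.8
```

send_rows(targets=[[[0,0,0,1,0,0,1],[0,0,0,2,0,0,1],[0,0,0,3,0,0,1],[0,0,0,4,0,0,1],[0,0,0,4,0,0,1]]])

```text
time: 13.25
tool_pos: [477.1, -53.0, 47.7]
tcp_rot: [-3.141, -0.0, 0.114]
contact_force: [-1.1, 0.6, -0.8]
grip_width: 0.6
```

```bash
python3 -c "
from mv import *
go(w((-97,0,45)),-83.7)
save('scene','s9.png');save('top','t9.png')
im=cv2.imread('pics/s9.png'); a=cv2.resize(im[210:310,190:310],None,fx=5,fy=5,interpolation=cv2.INTER_CUBIC);cv2.imwrite('pics/s9z.png',a)"
```

```text
turn [-0.  -0.   0.2] shift [-8.1 -0.2  2.7] t 13.25 pos [477.1 -53.   47.7] F [-1.1  0.6 -0.8] w 0.5505669607486724 fix [-88.9  -0.2  47.7]
```

View pics/s9z.png

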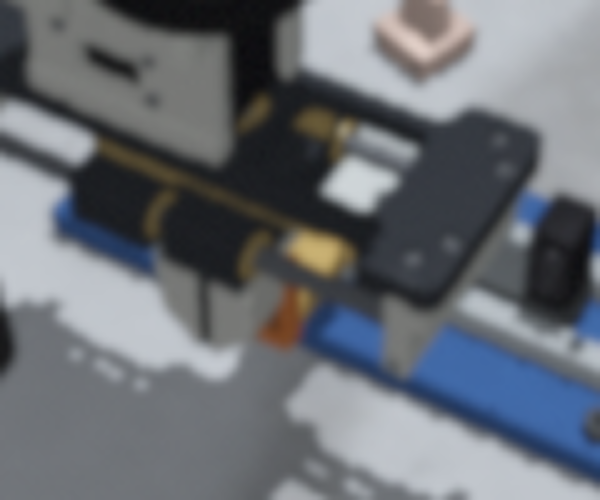

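send_rows(targets=[[[0,0,0,1,0,0,1],[0,0,0,2,0,0,1],[0,0,0,3,0,0,1]]])

```text
time: 13.6
tool_pos: [479.8, -52.7, 47.7]
tcp_rot: [-3.141, 0.0, 0.114]
contact_force: [-2.6, -0.4, -1.5]
grip_width: 0.3
```

send_rows(targets=[[[0,0,0,0.7,0,0,1],[0,0,0,1.4,0,0,1],[0,0,0,2,0,0,1]]])

```text
time: 13.85
tool_pos: [481.9, -52.5, 47.7]
tcp_rot: [-3.142, -0.0, 0.114]
contact_force: [-2.6, -0.0, -2.2]
grip_width: 0.3
```

send_rows(targets=[[[0,0,0,0.5,0,0,1],[0,0,0,1,0,0,1],[0,0,0,1.5,0,0,1]]])

```text
time: 14.1
tool_pos: [483.4, -52.3, 47.7]
tcp_rot: [-3.142, 0.0, 0.114]
contact_force: [-2.9, 0.0, -2.1]
grip_width: 0.7
```

send_rows(targets=[[[0,0,0,0.5,0,0,1],[0,0,0,1,0,0,1],[0,0,0,1.5,0,0,1]]])

```text
time: 14.35
tool_pos: [484.9, -52.1, 47.7]
tcp_rot: [-3.142, -0.0, 0.114]
contact_force: [-1.7, 0.3, -1.1]
grip_width: -0.1
```

send_rows(targets=[[[0,0,0,0.5,0,0,1],[0,0,0,1,0,0,1],[0,0,0,1.5,0,0,1]]])

```text
time: 14.6
tool_pos: [486.4, -51.9, 47.7]
tcp_rot: [-3.142, -0.0, 0.114]
contact_force: [-1.9, -0.1, -1.8]
grip_width: 0.3
```

send_rows(targets=[[[0,0,0,0.5,0,0,1],[0,0,0,1,0,0,1],[0,0,0,1.5,0,0,1]]])

```text
time: 14.85
tool_pos: [487.9, -51.8, 47.7]
tcp_rot: [-3.142, -0.0, 0.114]
contact_force: [-1.2, 0.5, -0.9]
grip_width: 0.4
```

send_rows(targets=[[[0,0,0,0.5,0,0,1],[0,0,0,1,0,0,1],[0,0,0,1.5,0,0,1]]])

```text
time: 15.1
tool_pos: [489.4, -51.6, 47.7]
tcp_rot: [-3.142, -0.0, 0.114]
contact_force: [-2.3, 0.8, -1.3]
grip_width: 0.4
```

send_rows(targets=[[[0,0,0,0.5,0,0,1],[0,0,0,1,0,0,1],[0,0,0,1.5,0,0,1]]])

```text
time: 15.35
tool_pos: [490.9, -51.4, 47.7]
tcp_rot: [-3.141, -0.0, 0.114]
contact_force: [-2.0, 0.0, -1.6]
grip_width: 0.4
```

send_rows(targets=[[[0,0,0,0.5,0,0,1],[0,0,0,1,0,0,1],[0,0,0,1.5,0,0,1]]])

```text
time: 15.6
tool_pos: [492.4, -51.3, 47.7]
tcp_rot: [-3.142, -0.0, 0.114]
contact_force: [-2.3, 0.0, -1.7]
grip_width: 0.4
```

send_rows(targets=[[[0,0,0,0.5,0,0,1],[0,0,0,1,0,0,1],[0,0,0,1.5,0,0,1]]])

```text
time: 15.85
tool_pos: [493.8, -51.1, 47.7]
tcp_rot: [-3.142, -0.0, 0.114]
contact_force: [-2.4, -0.4, -1.4]
grip_width: 0.3
```

send_rows(targets=[[[0,0,0,0.5,0,0,1],[0,0,0,1,0,0,1],[0,0,0,1.5,0,0,1]]])

```text
time: 16.1
tool_pos: [495.3, -50.9, 47.7]
tcp_rot: [-3.142, -0.0, 0.114]
contact_force: [-2.5, 0.0, -1.3]
grip_width: 0.7
```

send_rows(targets=[[[0,0,0,0.5,0,0,1],[0,0,0,1,0,0,1],[0,0,0,1.5,0,0,1]]])

```text
time: 16.35
tool_pos: [496.8, -50.8, 47.7]
tcp_rot: [-3.142, -0.0, 0.114]
contact_force: [-1.8, -0.5, -2.0]
grip_width: 0.2
```

send_rows(targets=[[[0,0,0,0.5,0,0,1],[0,0,0,1,0,0,1],[0,0,0,1.5,0,0,1]]])

```text
time: 16.6
tool_pos: [498.2, -50.6, 47.7]
tcp_rot: [-3.142, 0.0, 0.114]
contact_force: [-3.0, -0.6, -1.6]
grip_width: 0.5
```

send_rows(targets=[[[0,0,0,0.5,0,0,1],[0,0,0,1,0,0,1]]])

```text
time: 16.77
tool_pos: [498.4, -50.6, 47.7]
tcp_rot: [-3.141, 0.002, 0.114]
contact_force: [-7.6, -2.4, 2.4]
grip_width: 0.5
```

It's starting to bite. I'll hold for two rows to read the settled force.

send_rows(targets=[[[0,0,0,0,0,0,1],[0,0,0,0,0,0,1]]])

```text
time: 16.93
tool_pos: [498.4, -50.5, 47.7]
tcp_rot: [-3.141, 0.002, 0.114]
contact_force: [-5.6, -0.8, 1.5]
grip_width: 0.5
```

send_rows(targets=[[[0,0,0,0.5,0,0,1],[0,0,0,0.5,0,0,1]]])

```text
time: 17.1
tool_pos: [498.5, -50.5, 47.7]
tcp_rot: [-3.141, 0.003, 0.114]
contact_force: [-6.5, -2.4, 2.2]
grip_width: 0.7
```

send_rows(targets=[[[0,0,0,0.7,0,0,1],[0,0,0,1.5,0,0,1],[0,0,0,1.5,0,0,1]]])

```text
time: 17.35
tool_pos: [498.9, -50.5, 47.7]
tcp_rot: [-3.141, 0.005, 0.114]
contact_force: [-11.3, -3.5, 5.0]
grip_width: 0.9
```

send_rows(targets=[[[0,0,0,0.7,0,0,1],[0,0,0,1.5,0,0,1],[0,0,0,1.5,0,0,1]]])

```text
time: 17.6
tool_pos: [499.2, -50.4, 47.6]
tcp_rot: [-3.141, 0.007, 0.114]
contact_force: [-16.6, -5.0, 8.8]
grip_width: 0.5
```

send_rows(targets=[[[0,0,0,0.2,0,0,1],[0,0,0,0.2,0,0,1],[0,0,0,0.2,0,0,1],[0,0,0,0.2,0,0,1]]])

```text
time: 17.93
tool_pos: [499.2, -50.4, 47.6]
tcp_rot: [-3.141, 0.008, 0.114]
contact_force: [-16.7, -4.5, 9.9]
grip_width: 0.6
```

The push is steady at about 17 N, inside the 12–22 N window, so I'll back off gently.

send_rows(targets=[[[0,0,0,-3,0,0,1],[0,0,0,-7,0,0,1],[0,0,0,-15,0,0,1],[0,0,0,-30,0,0,1],[0,0,0,-40,0,0,1]]])

```text
time: 18.35
tool_pos: [462.5, -54.6, 47.8]
tcp_rot: [3.141, -0.001, 0.114]
contact_force: [-0.4, 0.0, -0.9]
grip_width: 0.6
```

send_rows(targets=[[[0,0,0,-10,0,-30,1],[0,0,0,-20,0,-65,1],[0,0,0,-30,0,-100,1],[0,0,0,-40,0,-130,1],[0,0,0,-40,0,-130,1]]])

```text
time: 18.77
tool_pos: [425.1, -60.0, 183.1]
tcp_rot: [3.137, -0.01, 0.114]
contact_force: [2.2, -0.4, 0.8]
grip_width: 0.4
```

```bash
python3 look.py 10; python3 -c "
import cv2
im=cv2.imread('pics/s10.png');cv2.imwrite('pics/s10w.png',cv2.resize(im[170:330,140:380],None,fx=3.3,fy=3.3,interpolation=cv2.INTER_CUBIC))"
```

```text
turn [ 0.2 -0.6  0.2] shift [15.9 -1.7 53.3] t 18.7667 pos [425.1 -60.  183.1] F [ 2.2 -0.4  0.8] w 0.3507138807132328 fix [-141.4   -1.5  183.1]
scene bar_line [(array([236. , 221.2]), 0.75, array([-11.6,  77.5,  30. ]))]
scene pointer_tip []
scene red n 12 mean fix [16.1 77.3] x range 12.27548856150762 20.073515062273575
   red x 12 y 77.12436373069679
   red x 16 y 77.45692349667314
   red x 20 y 78.23522641953966
   line x -8 y 89.86239987694691 contrast 0.1844635
   line x -5 y 56.06407975395276 contrast 0.64105225
   line x -2 y 92.25620557028755 contrast 1.1508331
   line x 1 y 78.19432159761672 contrast 3.0032501
   line x 4 y 78.22272157222119 contrast 3.4079895
   line x 7 y 77.7634693109266 contrast 8.371422
   line x 10 y 77.99750559217277 contrast 21.936638
top bar_line [(array([209.4, 245.5]), 0.89, array([-1.8, 70.6, 30. ]))]
top pointer_tip [(array([204.9, 241. ]), 0.38, array([11. , 80.7, 30. ]))]
top red n 20 mean fix [25.2 82. ] x range 18.61116161781134 31.29814275516674
   red x 16 y 82.31749976779153
   red x 20 y 81.77387677081717
   red x 24 y 82.3529772101993
   red x 28 y 81.68071923000171
   line x -8 y 80.90346724280336 contrast 30.699657
   line x -5 y 81.06195712064624 contrast 34.334415
   line x -2 y 80.92961495301462 contrast 33.03331
   line x 1 y 80.6818034245869 contrast 24.245667
   line x 4 y 81.25181563470964 contrast 29.244797
   line x 7 y 81.35121183043185 contrast 31.017353
   line x 10 y 82.53233627139238 contrast 22.473091
```

View pics/s10w.png

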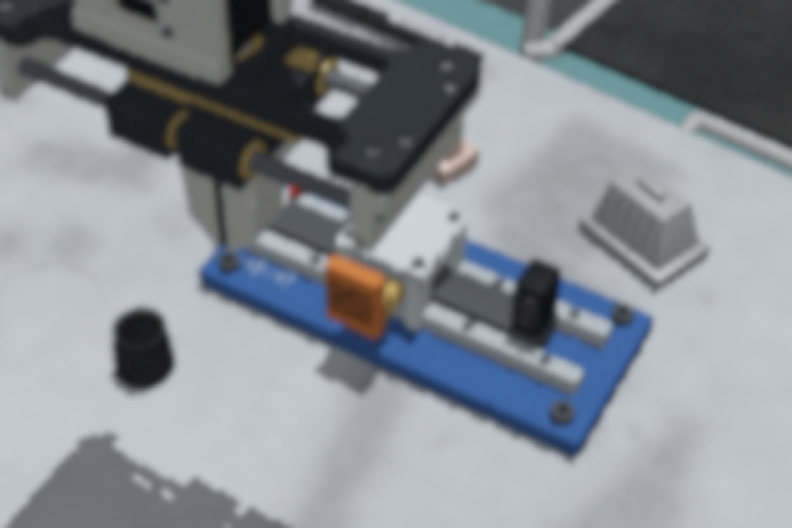

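View pics/t10z.png

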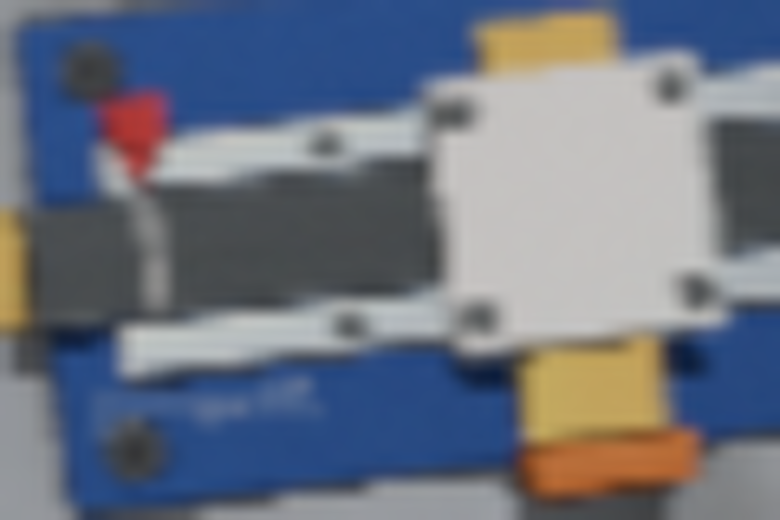

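The top view shows the line still at the tip (zoom 145,190) and the wedge through the bridge. The loupe stands where it was. I'll let it settle, then hand in.

send_rows(targets=[[[0,0,0,0,0,0,1],[0,0,0,0,0,0,1],[0,0,0,0,0,0,1]]])

```text
time: 19.52
tool_pos: [423.4, -59.2, 177.6]
tcp_rot: [-3.141, 0.0, 0.114]
contact_force: [1.2, 0.3, -0.9]
grip_width: 0.8
```

```bash
python3 -c "
from plant import *
o=get_obs();print(o['contact_force'],o['tool_pos']);print(close_job())"
```

```text
[ 1.21841623  0.27491952 -0.88969973] [423.43488576 -59.1565122  177.56875477]
the job is handed in; nothing more can be done
None
```

I set the stop and handed the job in at 19.6 s; `close_job` gives no verdict.

- **Bar:** I pinched the black post and slid the bar about 30 mm in shrinking steps, always from below the mark. I then let go, and the line stayed put.
- **Wedge:** I pushed the tab with shut fingers at about 2 N until it bit. I raised the push to a steady 17 N or so (window 12–22 N), held it, and backed off.

**Last checks**
- **Line position:** The top camera put the line about 1 mm short of the pointer, both before and after the wedge was pressed in.
- **Cameras disagreed:** Before jamming, the scene camera put the line about 0.5 mm past the tip. That camera was also about 5 mm off in absolute position against the top camera, so I compared line and pointer only within each view. After jamming, the arm hid most of the line from the scene camera, so that view couldn't recheck it.
- **Detector noise:** The networks' `pointer_tip` and `bar_line` points scattered by several millimetres and were sometimes missing. I relied on my own sub-pixel readings of the line and the red pointer instead.
- **Jam:** The wedge can be seen through the far side of the bridge. How hard it still presses on the bar after release could not be measured.
- **Bystanders:** By eye, the loupe and mould core had not moved. The electrode was partly hidden behind the gripper in the last scene view, but the arm never went near it.
- **Contact at hand-in:** The gripper was about 178 mm up and clear of everything, with wrist force down to noise level.

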